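# Sort the slanted condiment rack

### The arm

A 7-joint arm with a two-finger parallel gripper is mounted at the origin on a cart in front of the work surface, level with it; the furniture and walls round the work are solid. World frame = base frame: x ahead of the robot, y to its left, z up, the work surface at z = 0. Lengths are in mm, angles in rad, forces in N, time in s.
With the tool pointing down it reaches from about 350 to 900 mm from the base axis. Payload 19.9 kg.
Tool frame: the origin (TCP) lies on the centre line of the jaws, within the pads' length; the fingertips stand r.finger_overhang ahead of it and the grasp point (between the pads) lies 6 mm ahead of it (r.finger_overhang is the distance from the TCP to the fingertips, in mm); z points along the fingers, x is the direction in which the jaws open and shut, and the axes are right-handed (so a half turn about z gives the same grasp; the last joint's range is limited). The gripper opens to 94 mm and grips with 3 to 60 N. Pads are 16 mm wide; open, the fingers measure 119 mm over their backs; the gripper's body (75 mm by 177 mm) begins 78 mm behind the grasp point.
Start: joints at [1.139, 0.417, -0.01, 1.614, 0.005, 1.111, -0.053], TCP at [237.495, -578.098, 230.425] pointing down, gripper open.
Joint ranges: [-2.81, 2.81], [-0.39, 2.02], [-1.27, 1.25], [0.06, 2.57], [-1.19, 4.33], [0.19, 2], [-2.82, 2.82]. Speed limits (rad/s): [1.89, 1.89, 2.39, 2.39, 3.01, 3.01, 3.01].

### API

Orientations are given as a unit quaternion [x, y, z, w].
In Python, from plant import r gives the robot as it stands.
- The arm moves only by the tool play_rows, never from a script. Its argument "steps" is a list of rows, each a list of 5 numbers: the shift along the tool's x, y, z in cm, then the turn about the tool's z in degrees, then the closure, from 0 (fully open) to 1 (shut). In form: [[tx, ty, tz, yaw, fingers], ...]. A call has 1 to 20 rows; each row shifts and turns the commanded pose from where the row before left it, along the tool's axes as they then stand; what a row does not reach is not made up. A row lasts 1/10 s, in which the tool goes at most 50 mm and 8.59 degrees, less where a joint would pass 70% of its speed; a pose out of reach is approached as far as the arm can. A call is refused whole if a number of a shift passes 5 or a number of a turn 8.59, either way. A call with a gripper value outside its range is refused whole. The fingers move at their own pace and stop on an object; "newtons" is the grip in N (left out, the last holds). Time passes only in rows, so rows that do not move let the fingers close. It gives the time, the measured TCP pose, the force and the opening at its end, in the units of the state.
- r.sense(): the state, without advancing time (a new reading comes with each control period).
- r.grab_frame(name): name is "scene" or "top" or "wrist"; returns the picture (400x640x3 uint8, blue, green, red); there is no depth.
- r.calibration(name): a dict with "fx", "fy", "cx", "cy" (pixels), "dist_coeffs" ([k1, k2, p1, p2, k3] as OpenCV has them; the pictures are not rectified), "origin" and "orientation" of the camera in the world. Camera axes: x right, y up, looking along -z (the intrinsics and any distortion apply to the point x, -y, -z); pixel columns grow to the right and rows downward; lengths in mm; the calibration is good to about 2 mm. A picture is of the moment at which its call begins: read the wrist's pose just before it. calibration takes no time and is no camera call; for the wrist camera it gives the pose at the moment of the call.
- r.close_job(): hands the job in, once; it reports no verdict.
Trained networks look in the newest picture that a camera, given by its name, has taken for a name from the list of things; names that differ only in an ending like _2 or _b are one class to them, and where a whole thing is asked for, a point or a joint stands for the part that bears it (a point fixed in the world has none). Each returns a list of dicts, best first, with "conf" (0 to 1); they miss things now and then, are a little off and sometimes report something else, mostly with a low value. They report only what shows in the picture. A call takes as long as a camera call. They do not tell look-alikes from the thing itself.
- r.cut_out(query, camera): "pixels" (400x640 bool, what is visible of it) and "position" ([column, row] in pixels, amid what is visible of it).
- r.mark_of(query, camera): "position" ([column, row] in pixels: a listed point, or the origin of a listed thing).
The state is a dict: "time_s": time; "joints": joint angles; "joint_velocities": joint speeds; "joint_efforts": joint torques, N m; "tool_pos": TCP position; "tool_rot": TCP orientation; "force": force on the tool from outside, world axes, zero at the start; "torque": the same for the moment, N m; "gripper_width": opening from 0.0 (shut) to 1.0 (fully open).
Only numpy, scipy, OpenCV 4.12 (cv2) and the standard library are available. Lean on these libraries where they do the work, as an engineer would, in place of code of your own. Each camera call takes 0.05 s, during which the arm holds its last target.

### The job

The small spice jar has been put in the sauce bottle's place in the slanted rack, and the bottle was left out on the worktop. Move the spice jar to its own slot and return the bottle to its own; the pictures on the labels behind the slots show which is whose. Set both in the right way up, resting on the slot's floor, without dropping them or banging them down, leave the jam jar in its slot, and do not shove the rest of the things on the worktop about.

Things in the scene. Friction and masses are not known exactly. Their poses are not given: they have to be found in the camera images.
- sauce_bottle: tall sauce bottle with a green cap, standing upright on the worktop to the left of the rack. 182 mm tall, body 83 mm wide (y) and 50 mm thick (x; the body itself is 46 mm to grip at half height), cap 50 mm round from 152 mm up; 0.24 kg. Origin: centre of its underside; z up along the bottle.
- spice_jar: small round spice jar with a dark cap, 41 mm diameter, 105 mm tall, standing at the start in the bottle's slot, leaning with it. Origin: centre of its underside; z along its axis to the cap.
- jam_jar: squat jam jar with a white lid, 72 mm diameter, 102 mm tall, standing in its own slot. Leave it there. Origin: centre of its underside; z along its axis to the lid.
- slot_bottle: The sauce bottle's slot: a pocket of the rack. Origin: centre of the pocket's floor, 36 mm above the worktop; x to the rack's back, y along it to the left, z up. Its label (white plaque) is centred 58 mm behind and 106 mm above the origin and shows in black a tall broad bottle with a narrower neck and cap (58 mm high, 27 mm wide). Holds the spice jar at the start.
- slot_spice: The spice jar's slot: a pocket of the rack. Origin: centre of the pocket's floor, 36 mm above the worktop; x to the rack's back, y along it to the left, z up. Its label (white plaque) is centred 58 mm behind and 106 mm above the origin and shows in black a small narrow jar (35 mm high, 15 mm wide). Empty at the start.
- slot_jam: The jam jar's slot: a pocket of the rack. Origin: centre of the pocket's floor, 36 mm above the worktop; x to the rack's back, y along it to the left, z up. Its label (white plaque) is centred 58 mm behind and 106 mm above the origin and shows in black a squat broad jar with a lid (36 mm high, 28 mm wide). Holds the jam jar.
- rack: fixed wooden rack, 348 wide (y), 150 deep, 170 mm high, origin on the worktop below its middle pocket. 3 equal open pockets at 108 mm pitch, floors facing 25 deg forward of up: pocket axis (-0.423,0,0.906) in rack frame (x to its back), so things in them lean 25 deg to the front. Inside 100 mm (y) x 80 mm up the slope (0.906,0,0.423); walls 55 mm deep, 6-8 mm thick.
- mug_2: white dotted mug, 82 x 114 x 91 mm, a bystander near the bottle. Origin: centre of its underside.
- teaspoon_1: steel teaspoon, 130 mm, a bystander in front of the rack. Origin: centre of its underside.
- capsule_1: coffee capsule, 53 mm across, 33 mm tall, a bystander. Origin: centre of its underside.
- capsule_4: coffee capsule, 53 mm across, 33 mm tall, a bystander. Origin: centre of its underside.
Things that resemble listed ones, but are neither listed nor needed, are in the scene too. There is more than one size of the sauce_bottle; the job needs the larger.

How it is judged:
By the outcome, as a careful person would: the job done as asked, in the order asked, and still so for the second after the job is handed in, with the robot touching nothing.
It also fails if it takes over 58 s, if anything falls off the work surface, if the arm or the gripper's body presses on something with over 40 N, if the wrist force passes 120 N, or if a joint passes its speed limit or range.

## Working session

There is one attempt and no reset: what is moved stays moved. The work goes in short steps, Python scripts to look and compute and a tool call to move; the robot and the scene stay as the last step left them, time stands still between calls to the robot, and variables do not carry over. Pictures are saved under pics/ and viewed, and the job is handed in when it is done.

Besides the shell and the picture viewer there is one more tool, called after "Call:" in YAML: its name, and indented under it one key for each argument. play_rows: Moves the arm, as the interface text tells. Its arguments: {"type":"object","properties":{"steps":{"type":"array"},"newtons":{"type":"number"}},"required":["steps"]}

```bash
ls; mkdir -p pics; python3 - <<'E'
from plant import r
import cv2
print(r.sense()); print(r.finger_overhang)
for c in ["scene","top","wrist"]:
    print(c,r.calibration(c)); cv2.imwrite(f"pics/{c}0.png",r.grab_frame(c))
E
```

```text
pics
{'time_s': 0.0, 'joints': array([ 1.13949176,  0.41799321, -0.01032995,  1.61418559,  0.00468724,
        1.11069187, -0.05297516]), 'joint_velocities': array([-0.00047348,  0.00023417, -0.00019384, -0.00083504,  0.00053354,
        0.00051218, -0.00102923]), 'joint_efforts': array([-3.42330159e-04, -8.51256609e+01,  6.38184752e-01, -4.25994515e+01,
       -4.89347312e-02,  1.85407087e-02,  1.23515201e-04]), 'tool_pos': array([ 237.37782161, -577.78313525,  229.80833856]), 'tool_rot': array([ 8.30679028e-01, -5.56751254e-01, -5.39555563e-04, -3.19242971e-04]), 'force': array([-0.30530307,  1.2334208 , -0.09528959]), 'torque': array([-0.01210932, -0.02060767, -0.01943562]), 'gripper_width': 1.0016783981381998}
25.0
scene {'fx': 367.143030354054, 'fy': 367.143030354054, 'cx': 313.9889836790519, 'cy': 194.9601158213384, 'dist_coeffs': array([-0.06835984,  0.        ,  0.        ,  0.        ,  0.        ]), 'origin': array([182.69077407, 737.95416893, 454.18121956]), 'orientation': array([-0.11010862,  0.51921759,  0.82682071, -0.18616312])}
top {'fx': 472.706335615447, 'fy': 472.706335615447, 'cx': 317.69910401853394, 'cy': 200.8769445638886, 'dist_coeffs': array([-0.12322029,  0.        ,  0.        ,  0.        ,  0.        ]), 'origin': array([ 331.92528783,   14.84501533, 1076.42817942]), 'orientation': array([ 0.07478996, -0.07344177, -0.69403163,  0.71227303])}
wrist {'fx': 332.31592872757955, 'fy': 332.31592872757955, 'cx': 319.5521635492314, 'cy': 200.1362975203762, 'dist_coeffs': array([-0.0225523,  0.       ,  0.       ,  0.       ,  0.       ]), 'origin': array([ 314.07045598, -548.07859544,  383.86333176]), 'orientation': array([-0.11834436,  0.08004574, -0.5508071 ,  0.8223131 ])}
```

View pics/scene0.png

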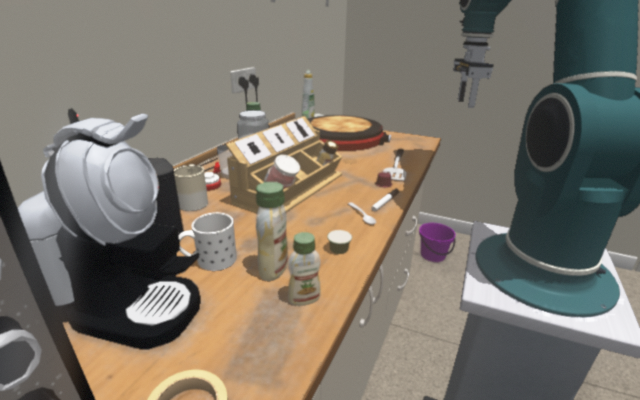

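View pics/top0.png

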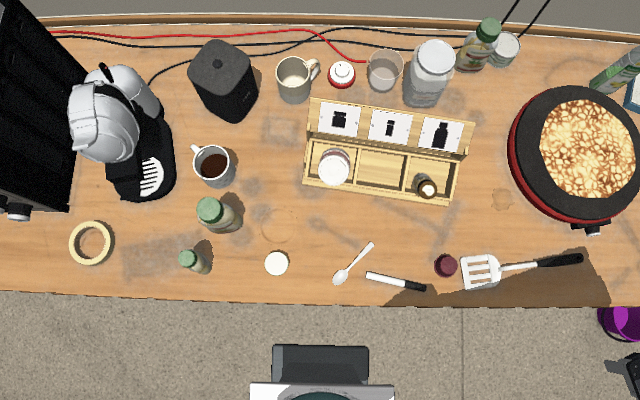

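View pics/wrist0.png

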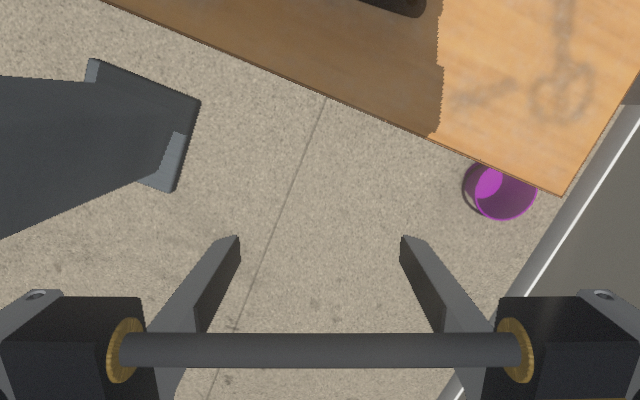

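The top view has labels, left to right: jam (339,119), a small jar (390,127) and a tall bottle (440,132). That makes the slot holding the jar, on the right, the bottle's. The larger bottle is at (210,210).

```bash
cat > h.py <<'E'
import numpy as np, cv2
from scipy.spatial.transform import Rotation as R
def ray(cal,px):
    K=np.array([[cal['fx'],0,cal['cx']],[0,cal['fy'],cal['cy']],[0,0,1]])
    p=cv2.undistortPoints(np.array([[px]],float),K,cal['dist_coeffs'])[0,0]
    d=R.from_quat(cal['orientation']).apply([p[0],-p[1],-1]); return cal['origin'],d
def atz(cal,px,z):
    o,d=ray(cal,px); return o+d*(z-o[2])/d[2]
def proj(cal,P):
    P=np.atleast_2d(P).astype(float)
    c=R.from_quat(cal['orientation']).inv().apply(P-cal['origin'])*[1,-1,-1]
    K=np.array([[cal['fx'],0,cal['cx']],[0,cal['fy'],cal['cy']],[0,0,1]])
    return cv2.projectPoints(c,np.zeros(3),np.zeros(3),K,cal['dist_coeffs'])[0][:,0]
E
python3 - <<'E'
from plant import r
from h import *
im=cv2.imread('pics/top0.png')
cv2.imwrite('pics/t_rack.png',cv2.resize(im[85:215,290:490],None,fx=4,fy=4,interpolation=cv2.INTER_CUBIC))
cv2.imwrite('pics/t_bot.png',cv2.resize(im[130:290,160:300],None,fx=3.7,fy=3.7,interpolation=cv2.INTER_CUBIC))
im=cv2.imread('pics/scene0.png')
cv2.imwrite('pics/s_rack.png',cv2.resize(im[90:310,190:390],None,fx=2.7,fy=2.7,interpolation=cv2.INTER_CUBIC))
t=r.calibration('top');s=r.calibration('scene')
for n,z in [('slot_bottle',36),('slot_spice',36),('slot_jam',36),('rack',0),('sauce_bottle',0),('spice_jar',40),('jam_jar',40),('mug_2',0),('capsule_1',0),('teaspoon_1',0)]:
    for cn,c in (('top',t),('scene',s)):
        for d in r.mark_of(n,cn)[:3]: print(n,cn,round(d['conf'],2),np.round(d['position'],1),np.round(atz(c,d['position'],z),0))
for i,p in enumerate([(339,119),(390,127),(440,132)]): print(atz(t,p,142))
E
```

```text
slot_bottle top 0.63 [212.7 168.7] [623. 263.  36.]
slot_bottle top 0.49 [380.4 171.8] [ 625. -122.   36.]
rack top 0.88 [377.6 169.5] [ 641. -120.    0.]
rack scene 0.71 [295.4 189.9] [ 636. -119.   -0.]
rack scene 0.18 [385.4 186.7] [ 405. -259.    0.]
sauce_bottle top 0.93 [200.  263.4] [408. 285.   0.]
sauce_bottle top 0.84 [229.  223.6] [502. 224.   0.]
sauce_bottle scene 0.81 [273.2 270.5] [501. 236.  -0.]
sauce_bottle scene 0.57 [305.7 294.8] [411. 272.   0.]
spice_jar scene 0.6 [207.9 257.3] [606. 300.  40.]
jam_jar top 0.6 [333.1 159.7] [650. -13.  40.]
jam_jar scene 0.85 [269.7 191.9] [651.  -3.  40.]
mug_2 top 0.63 [213.  168.1] [635. 271.   0.]
mug_2 scene 0.67 [210.9 256.3] [643. 252.   0.]
capsule_1 top 0.89 [275.6 264.5] [411. 112.   0.]
capsule_1 top 0.89 [445.6 268.1] [ 412. -276.    0.]
capsule_1 scene 0.84 [340.5 251.7] [404. 116.   0.]
capsule_1 scene 0.78 [382.9 184. ] [ 417. -275.    0.]
teaspoon_1 top 0.71 [213.4 167.5] [636. 270.   0.]
teaspoon_1 top 0.65 [350.8 263.6] [418. -59.   0.]
teaspoon_1 scene 0.67 [358.7 213.1] [424. -67.   0.]
[708.60624849 -21.07437684 142.        ]
[ 693.91032052 -128.72709633  142.        ]
[ 686.37672315 -234.96233535  142.        ]
```

View pics/t_rack.png

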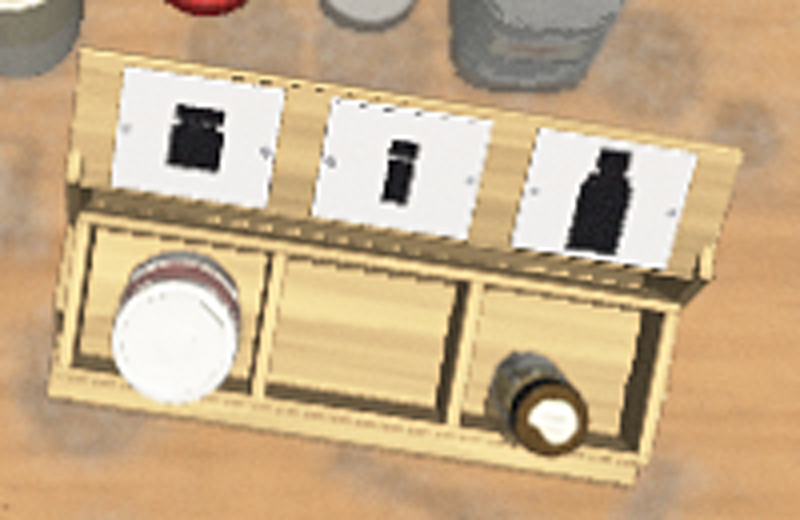

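View pics/t_bot.png

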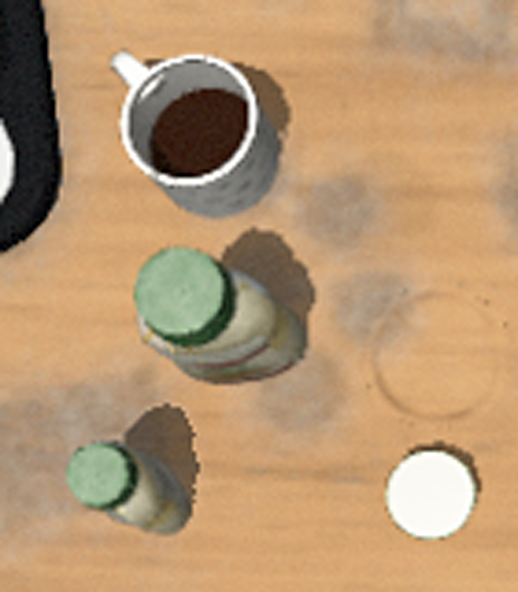

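View pics/s_rack.png

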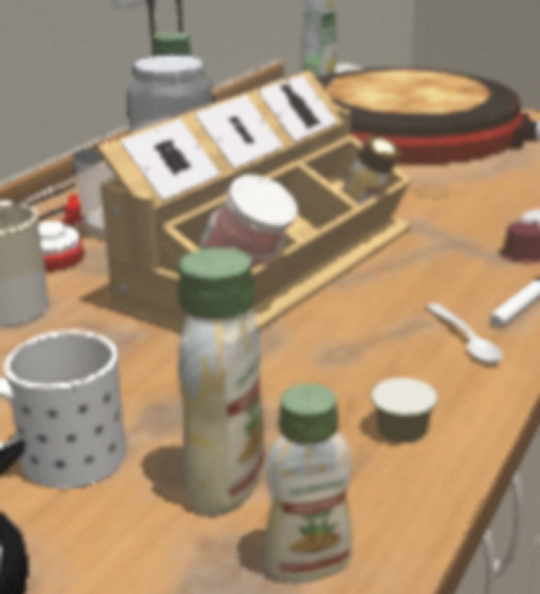

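```bash
python3 - <<'E'
from plant import r
from h import *
from scipy.optimize import least_squares, minimize
t=r.calibration('top');s=r.calibration('scene')
L=[(339,119.3),(390.25,127),(440.9,134.5)]
def f(p):
    c,sn=np.cos(p[2]),np.sin(p[2])
    P=[[p[0]+c*58-sn*y,p[1]+sn*58+c*y,142] for y in (108,0,-108)]
    return (proj(t,P)-L).ravel()
q=least_squares(f,[635,-120,0]).x; print('rack',q,np.degrees(q[2]),f(q))
np.save('rack.npy',q)
def rk(P): 
    P=np.atleast_2d(P).astype(float); c,sn=np.cos(q[2]),np.sin(q[2])
    return np.c_[q[0]+c*P[:,0]-sn*P[:,1],q[1]+sn*P[:,0]+c*P[:,1],P[:,2]]
pts=[]
for y in (108,0,-108):
  for u,v in((-40,-50),(-40,50),(40,50),(40,-50)):
    pts.append([.906*u-.423*55,y+v,36+.423*u+.906*55])
for cn,c in(('top',t),('scene',s)):
    im=cv2.imread(f'pics/{cn}0.png'); 
    a=proj(c,rk(pts)).reshape(3,4,2)
    S=4
    x0,y0=(290,85) if cn=='top' else (215,100)
    im=cv2.resize(im[y0:y0+130,x0:x0+200 if cn=='top' else x0+150],None,fx=S,fy=S)
    for k in a: cv2.polylines(im,[np.int32((k-[x0,y0])*S)],True,(0,0,255),1)
    cv2.imwrite(f'pics/ov_{cn}.png',im)
# bottle silhouettes
r.grab_frame('top');mt=[d for d in r.cut_out('sauce_bottle','top') ]
r.grab_frame('scene');ms=[d for d in r.cut_out('sauce_bottle','scene')]
print([(round(d['conf'],2),d['position'],d['pixels'].sum()) for d in mt+ms])
mt=[d['pixels'] for d in mt if abs(d['position'][0]-218)<15][0]
ms=[d['pixels'] for d in ms if abs(d['position'][0]-272)<12][0]
np.savez('masks.npz',mt=mt,ms=ms)
def rend(p,c):
    m=np.zeros((400,640),np.uint8); th=np.linspace(0,2*np.pi,40,endpoint=False)
    prof=[(0,40,24),(8,41.5,25),(100,41.5,25),(125,36,25),(150,23,23),(152,25,25),(182,25,25)]
    rings=[]
    for z,a,b in prof:
        cs,sn=np.cos(th),np.sin(th); e=2/2.8
        y=a*np.sign(cs)*abs(cs)**e if z<125 else a*cs; x=b*np.sign(sn)*abs(sn)**e if z<125 else b*sn
        rings.append(proj(c,np.c_[p[0]+np.cos(p[2])*x-np.sin(p[2])*y,p[1]+np.sin(p[2])*x+np.cos(p[2])*y,np.full(40,z)]))
    for A,B in zip(rings,rings[1:]):
        cv2.fillConvexPoly(m,cv2.convexHull(np.int32(np.r_[A,B]*16).reshape(-1,1,2)),1,shift=4)
    return m.astype(bool)
def cost(p):
    return sum(1-(rend(p,c)&m).sum()/(rend(p,c)|m).sum() for c,m in((t,mt),(s,ms)))
best=None
for a in np.radians(np.arange(-80,91,10)):
    o=minimize(lambda v:cost([v[0],v[1],a]),[502,230],method='Nelder-Mead',options=dict(initial_simplex=[[502,230],[510,230],[502,240]]))
    print(round(np.degrees(a)),o.x.round(1),round(o.fun,3))
    if best is None or o.fun<best[0]: best=(o.fun,[*o.x,a])
v=best[1]
o=minimize(cost,v,method='Nelder-Mead',options=dict(initial_simplex=[v,[v[0]+4,v[1],v[2]],[v[0],v[1]+4,v[2]],[v[0],v[1],v[2]+.12]]))
print(o.x,np.degrees(o.x[2]),o.fun)
print('cap', atz(t,(160+182.5/3.7,130+292/3.7),182))
E
```

```text
rack [ 6.36672612e+02 -1.21765619e+02 -1.25094843e-01] -7.167406529402849 [ 0.35976106  0.1140513  -0.12169977 -0.13394384 -0.24253604  0.03713396]
[(0.82, [219.8, 214.7], np.int64(1225)), (0.63, [193.5, 261.3], np.int64(605)), (0.74, [304.5, 269.0], np.int64(2027)), (0.58, [271.9, 233.6], np.int64(2777))]
-80 [502.5 229.7] 0.502
-70 [502.4 229.4] 0.508
-60 [502.2 230.6] 0.504
-50 [502.7 229.6] 0.505
-40 [501.5 231.3] 0.502
-30 [502.3 230.4] 0.456
-20 [502.3 231. ] 0.385
-10 [502.6 230.5] 0.291
0 [503.7 230.4] 0.243
10 [503.4 230.9] 0.212
20 [502.6 230.5] 0.207
30 [502.2 231.1] 0.265
40 [502.5 230.9] 0.283
50 [502.4 231.5] 0.304
60 [501.9 231.4] 0.366
70 [502.6 231.2] 0.424
80 [501.3 230. ] 0.468
90 [501.2 230.1] 0.491
[5.02226021e+02 2.31074254e+02 3.12158093e-01] 17.88534127959493 0.19415244967396095
cap [501.12466949 228.82134721 182.        ]
```

View pics/ov_top.png

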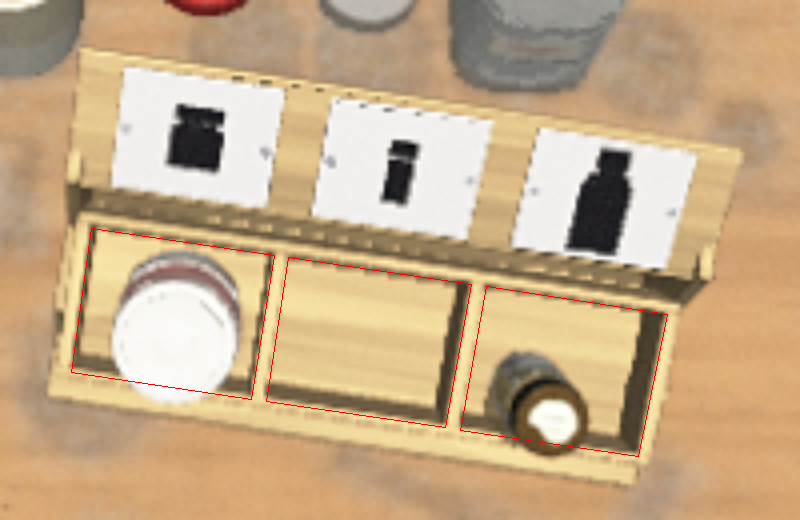

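View pics/ov_scene.png

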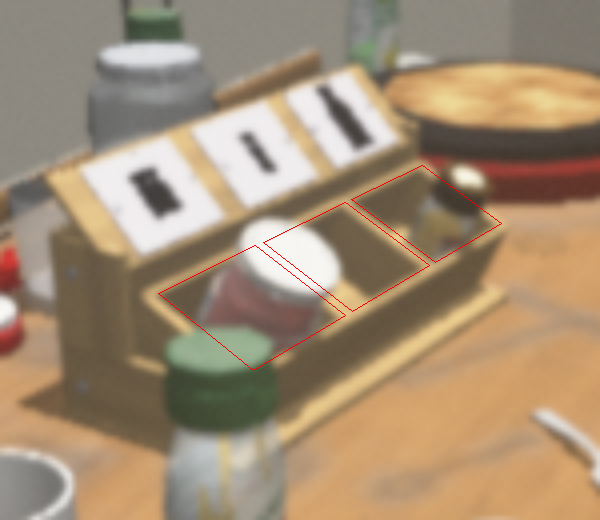

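```bash
cat >> h.py <<'E'
q=np.load('rack.npy')
def slot2w(u,v,w,y0):
    "u up slope, v along rack, w along pocket axis -> world"
    x=.906*u-.423*w; y=y0+v; z=36+.423*u+.906*w
    c,s=np.cos(q[2]),np.sin(q[2])
    return np.array([q[0]+c*x-s*y,q[1]+s*x+c*y,z])
E
python3 - <<'E'
from plant import r
from h import *
from scipy.optimize import least_squares
t=r.calibration('top');s=r.calibration('scene')
for u in (-20,-10,0):
  for v in (-10,0,10): print(u,v,proj(t,slot2w(u,v,105,-108)).round(1),proj(s,slot2w(u,v,105,-108)).round(1))
# tool
st=r.sense();M=R.from_quat(st['tool_rot']).as_matrix();print(M.round(4))
im=cv2.imread('pics/scene0.png');cv2.imwrite('pics/s_jar.png',cv2.resize(im[130:170,305:345],None,fx=12,fy=12,interpolation=cv2.INTER_CUBIC))
im=cv2.imread('pics/top0.png');cv2.imwrite('pics/t_jar.png',cv2.resize(im[165:205,405:445],None,fx=12,fy=12,interpolation=cv2.INTER_CUBIC))
E
```

```text
-20 -10 [[437.8 192.4]] [[335.6 142.6]]
-20 0 [[433.2 191.6]] [[333.9 143.4]]
-20 10 [[428.4 190.9]] [[332.2 144.3]]
-10 -10 [[438.8 187.7]] [[332.9 140.7]]
-10 0 [[434.1 187. ]] [[331.2 141.5]]
-10 10 [[429.3 186.3]] [[329.5 142.4]]
0 -10 [[439.7 183. ]] [[330.3 138.8]]
0 0 [[435.  182.3]] [[328.6 139.6]]
0 10 [[430.2 181.6]] [[326.9 140.5]]
[[ 0.38  -0.925 -0.   ]
 [-0.925 -0.38   0.   ]
 [-0.     0.    -1.   ]]
```

```bash
cd pics; python3 -c "
import cv2;a=cv2.imread('s_jar.png');b=cv2.imread('t_jar.png')
cv2.imwrite('jj.png',cv2.resize(cv2.hconcat([a,b]),(800,400)))"
```

```text
(no output)
```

View pics/jj.png

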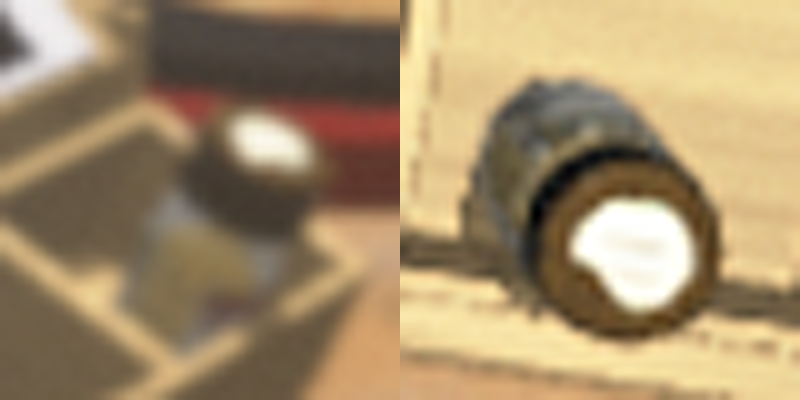

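The jar sits about 12 mm left of its pocket's centre, against the front wall. I measured the cap at (427,190) in the top view and (331,145) in the scene view, and the two agree. The rack yaw is -7.2° and the bottle yaw about +18°.

```bash
cat >> h.py <<'E'
def delta(st,target):
    M=R.from_quat(st['tool_rot']).as_matrix()
    return (M.T@(np.array(target)-st['tool_pos']))/10
def tyaw(st):
    M=R.from_quat(st['tool_rot']).as_matrix(); return np.degrees(np.arctan2(M[1,0],M[0,0]))
E
python3 - <<'E'
from plant import r
from h import *
t=slot2w(-20.5,12,78,-108)+[0,0,6];print('tcp target',t, slot2w(-20.5,0,78,0)+[0,0,6])
E
```

```text
tcp target [ 573.53075647 -210.58150513  103.9965    ] [ 585.50856468 -115.33166466  103.9965    ]
```

Call:
play_rows:
  steps:
    - [0, 0, -0.5, 7.4, 0.3]
    - [0, 0, -0.5, 7.4, 0.3]
    - [0, 0, 0, 7.4, 0.3]
    - [0, 0, 0, 7.3, 0.3]
    - [0, 0, 0, 0, 0.3]
  newtons: 15

```text
time_s: 1.85
tool_pos: [237.6, -578.1, 240.5]
tool_rot: [-0.661, 0.751, 0.0, -0.0]
force: [-0.2, -0.2, -0.5]
gripper_width: 0.703
```

```bash
python3 - <<'E'
from plant import r
from h import *
st=r.sense();t=slot2w(-20.5,12,78,-108)+[0,0,6];print(st['tool_pos'],tyaw(st),delta(st,t),r.sense()['joints'],st['gripper_width'])
E
```

```text
[ 237.60079163 -578.0984998   240.4907716 ] -97.29875130704424 [-40.72370043 -28.65360399  13.63946078] [ 1.06509711  0.40889252  0.0883652   1.60552252 -0.03861287  1.12883419
 -0.5354526 ] 0.7026600492263244
```

Call:
play_rows:
  steps:
    - [-1.5, -1.0, 0, 0, 0.3]
    - [-2.5, -1.8, 0, 0, 0.3]
    - [-3.0, -2.1, 0, 0, 0.3]
    - [-3.0, -2.1, 0, 0, 0.3]
    - [-3.0, -2.1, 0, 0, 0.3]
    - [-3.0, -2.1, 0, 0, 0.3]
    - [-3.0, -2.1, 0, 0, 0.3]
    - [-3.0, -2.1, 0, 0, 0.3]
    - [-3.0, -2.1, 0, 0, 0.3]
    - [-3.0, -2.1, 0, 0, 0.3]
    - [-3.0, -2.1, 0, 0, 0.3]
    - [-3.0, -2.1, 0, 0, 0.3]
    - [-3.0, -2.1, 0, 0, 0.3]
    - [-1.7, -1.2, 0, 0, 0.3]
    - [-1.0, -0.9, 0.5, 0, 0.3]
    - [0, 0, 0.5, 0, 0.3]
    - [0, 0, 0, 0, 0.3]

```text
time_s: 3.55
tool_pos: [563.8, -219.7, 229.3]
tool_rot: [-0.662, 0.75, 0.001, -0.001]
force: [0.2, -0.5, -0.1]
gripper_width: 0.699
```

```bash
python3 - <<'E'
from plant import r
from h import *
st=r.sense();t=slot2w(-20.5,12,78,-108)+[0,0,6];print(st['time_s'],st['tool_pos'],tyaw(st),delta(st,t),st['joints'])
c=r.calibration('wrist');im=r.grab_frame('wrist')
for w in (0,50,78,105):
    for dv in(-20.5,0,20.5):
        p=proj(c,slot2w(-20.5,12+dv,w,-108))[0]; print(w,dv,p.round()); cv2.circle(im,tuple(int(a) for a in p),2,(0,0,255),-1)
cv2.imwrite('pics/w1.png',im)
E
```

```text
3.55 [ 563.82845934 -219.72935177  229.32922514] -97.14141428949374 [-1.02878943 -0.87104413 12.5317186 ] [ 0.41437579  0.38710428 -0.12143843  1.66222175  0.05180379  1.09711711
 -1.41732023]
0 -20.5 [328. 143.]
0 0 [309. 143.]
0 20.5 [289. 143.]
50 -20.5 [329. 171.]
50 0 [307. 171.]
50 20.5 [286. 171.]
78 -20.5 [329. 190.]
78 0 [306. 189.]
78 20.5 [283. 189.]
105 -20.5 [330. 210.]
105 0 [305. 210.]
105 20.5 [280. 210.]
```

View pics/w1.png

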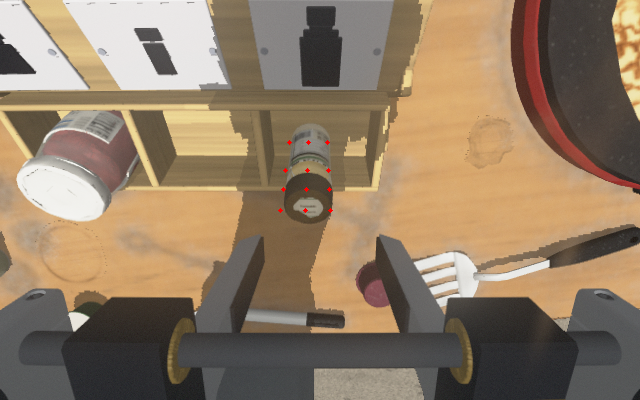

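The wrist view puts the jar at (307,175), within about 2 px of prediction. Descending to grip it.

Call:
play_rows:
  steps:
    - [-0.45, -0.45, 0, 0, 0.3]
    - [-0.45, -0.42, 1, 0, 0.3]
    - [0, 0, 2.5, 0, 0.3]
    - [0, 0, 3, 0, 0.3]
    - [0, 0, 2.5, 0, 0.3]
    - [0, 0, 2, 0, 0.3]
    - [0, 0, 1.5, 0, 0.3]
    - [0, 0, 0, 0, 0.3]
    - [0, 0, 0, 0, 0.3]

```text
time_s: 4.5
tool_pos: [574.9, -211.3, 105.8]
tool_rot: [-0.662, 0.75, -0.0, 0.0]
force: [-0.2, 0.3, 1.0]
gripper_width: 0.699
```

```bash
python3 - <<'E'
from plant import r
from h import *
st=r.sense();t=slot2w(-20.5,10.5,78,-108)+[0,0,6];print(st['time_s'],st['tool_pos'],st['force'],delta(st,t))
cv2.imwrite('pics/w2.png',r.grab_frame('wrist'))
E
```

```text
4.5 [ 574.85013919 -211.3006529   105.7798251 ] [-0.2418871   0.31065565  0.95481636] [0.09511591 0.13991398 0.17830215]
```

View pics/w2.png

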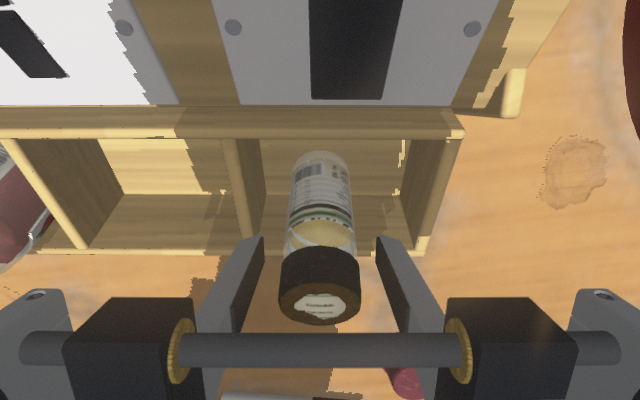

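The jar is centred between the fingers at (320,280). Closing.

Call:
play_rows:
  steps:
    - [0, 0, 0, 0, 0.5]
    - [0, 0, 0, 0, 0.6]
    - [0, 0, 0, 0, 0.75]
    - [0, 0, 0, 0, 0.75]
    - [0, 0, 0, 0, 0.75]
    - [0, 0, 0, 0, 0.75]
    - [0, 0, -0.3, 0, 0.75]
    - [0, 0, -0.7, 0, 0.75]
    - [0, 0, -1, 0, 0.75]
    - [0, 0, 0, 0, 0.75]
  newtons: 18

```text
time_s: 5.55
tool_pos: [575.3, -211.5, 127.1]
tool_rot: [-0.662, 0.75, -0.001, 0.001]
force: [-0.1, -0.1, -1.2]
gripper_width: 0.432
```

```bash
python3 - <<'E'
from plant import r
from h import *
st=r.sense();print(st['time_s'],st['tool_pos'],st['force'],st['gripper_width']*94)
cv2.imwrite('pics/w3.png',r.grab_frame('wrist'))
E
```

```text
5.55 [ 575.31054334 -211.47055017  127.13028584] [-0.09341581 -0.0572879  -1.21662919] 40.62376774428451
```

View pics/w3.png

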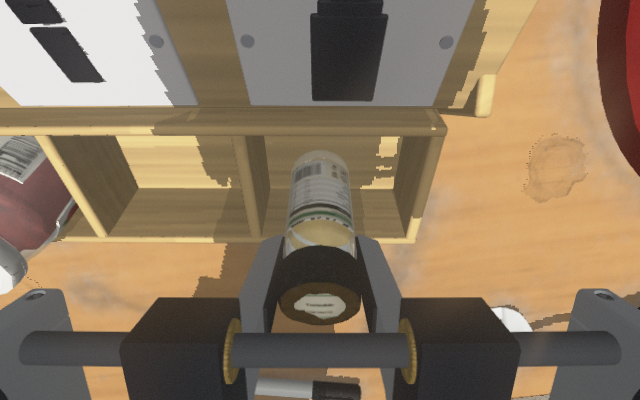

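Call:
play_rows:
  steps:
    - [0, 0, -1.5, 0, 0.75]
    - [0, 0, -2, 0, 0.75]
    - [0, 0, -1.5, 0, 0.75]
    - [0, 0, -0.8, 0, 0.75]
    - [-0.6, 0, 0, 0, 0.75]
    - [-1.3, 0, 0, 0, 0.75]
    - [-2, 0, 0, 0, 0.75]
    - [-2, 0, 0, 0, 0.75]
    - [-2, 0, 0, 0, 0.75]
    - [-1.2, 0, 0, 0, 0.75]
    - [-0.6, 0, 0, 0, 0.75]
    - [0, 0, 0, 0, 0.75]
    - [0, 0, 0, 0, 0.75]

```text
time_s: 6.9
tool_pos: [586.5, -115.8, 183.2]
tool_rot: [-0.661, 0.75, 0.0, -0.0]
force: [0.5, -0.3, -1.7]
gripper_width: 0.43
```

```bash
python3 - <<'E'
from plant import r
from h import *
st=r.sense();c,s=np.cos(q[2]),np.sin(q[2])
t=np.array([574.85,-211.3,105.8])+96.5*np.array([-s,c,0])
print(st['time_s'],st['tool_pos'],tyaw(st),st['force'],st['gripper_width']*94,delta(st,t))
cv2.imwrite('pics/w4.png',r.grab_frame('wrist'))
E
```

```text
6.9 [ 586.51178759 -115.77388248  183.21843976] -97.20808419973847 [ 0.52119716 -0.31789822 -1.73003644] 40.429565752718105 [-0.0288225  -0.03774318  7.741822  ]
```

View pics/w4.png

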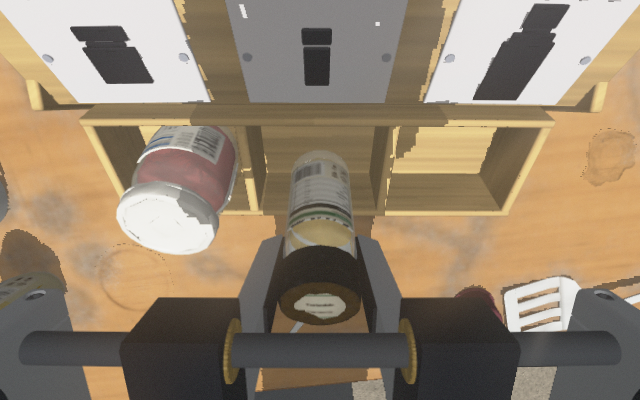

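Call:
play_rows:
  steps:
    - [0, -0.1, 0.8, 0, 0.75]
    - [0, 0, 1.6, 0, 0.75]
    - [0, 0, 1.8, 0, 0.75]
    - [0, 0, 1.4, 0, 0.75]
    - [0, 0, 0.8, 0, 0.75]
    - [0, 0, 0.5, 0, 0.75]
    - [0, 0, 0.2, 0, 0.75]
    - [0, 0, 0.2, 0, 0.75]
    - [0, 0, 0, 0, 0.75]

```text
time_s: 7.85
tool_pos: [587.8, -115.2, 110.7]
tool_rot: [-0.662, 0.75, -0.0, 0.0]
force: [-0.4, 0.9, -1.7]
gripper_width: 0.43
```

```bash
python3 - <<'E'
from plant import r
from h import *
st=r.sense();c,s=np.cos(q[2]),np.sin(q[2])
t=np.array([574.85,-211.3,105.8])+96.5*np.array([-s,c,0])
print(st['time_s'],st['tool_pos'],tyaw(st),st['force'],st['gripper_width']*94,delta(st,t))
E
```

```text
7.85 [ 587.82524499 -115.19905686  110.65219957] -97.16680503078545 [-0.43390086  0.92296327 -1.6720296 ] 40.40398832898518 [0.04688766 0.08852149 0.48518805]
```

Call:
play_rows:
  steps:
    - [0, 0, 0.15, 0, 0.75]
    - [0, 0, 0.1, 0, 0.75]
    - [0, 0, 0.05, 0, 0.75]
    - [0, 0, 0, 0, 0.75]

```text
time_s: 8.25
tool_pos: [587.7, -115.2, 107.4]
tool_rot: [-0.662, 0.75, 0.0, -0.0]
force: [-0.2, -1.1, -1.2]
gripper_width: 0.429
```

Call:
play_rows:
  steps:
    - [0, 0, 0.05, 0, 0.75]
    - [0, 0, 0.05, 0, 0.75]
    - [0, 0, 0, 0, 0.75]

```text
time_s: 8.55
tool_pos: [587.6, -115.2, 106.4]
tool_rot: [-0.662, 0.75, 0.0, -0.0]
force: [0.3, 0.1, -1.7]
gripper_width: 0.43
```

Call:
play_rows:
  steps:
    - [0, 0, 0.05, 0, 0.75]
    - [0, 0, 0.05, 0, 0.75]
    - [0, 0, 0, 0, 0.75]

```text
time_s: 8.85
tool_pos: [587.8, -115.2, 105.9]
tool_rot: [-0.662, 0.75, -0.0, 0.0]
force: [-2.7, 0.6, 6.4]
gripper_width: 0.43
```

Call:
play_rows:
  steps:
    - [0, 0, 0.05, 0, 0.75]
    - [0, 0, 0.05, 0, 0.75]
    - [0, 0, 0, 0, 0.75]

```text
time_s: 9.15
tool_pos: [588.2, -115.3, 105.8]
tool_rot: [-0.662, 0.75, -0.001, 0.0]
force: [-5.8, -0.0, 18.9]
gripper_width: 0.43
```

Firm contact with the floor. I'll ease off and open gently.

Call:
play_rows:
  steps:
    - [0, 0, -0.1, 0, 0.75]
    - [0, 0, 0, 0, 0.55]
    - [0, 0, 0, 0, 0.5]
    - [0, 0, 0, 0, 0.4]
    - [0, 0, 0, 0, 0.32]
    - [0, 0, 0, 0, 0.32]
    - [0, 0, -1, 0, 0.32]
    - [0, 0, -2, 0, 0.32]
    - [0, 0, -3, 0, 0.32]
    - [0, 0, -3.5, 0, 0.32]
    - [0, 0, -3.5, 0, 0.32]
    - [0, 0, 0, 0, 0.32]
  newtons: 3

```text
time_s: 10.35
tool_pos: [589.6, -115.4, 240.9]
tool_rot: [-0.662, 0.75, -0.003, 0.002]
force: [0.1, 0.2, 0.3]
gripper_width: 0.68
```

```bash
python3 - <<'E'
from plant import r
from h import *
st=r.sense();print(st['time_s'],st['tool_pos'],st['force'],st['gripper_width'])
cv2.imwrite('pics/w5.png',r.grab_frame('wrist'))
E
```

```text
10.35 [ 589.57370533 -115.41392882  240.93627285] [0.0785275  0.16101545 0.31597006] 0.6804040835863677
```

View pics/w5.png

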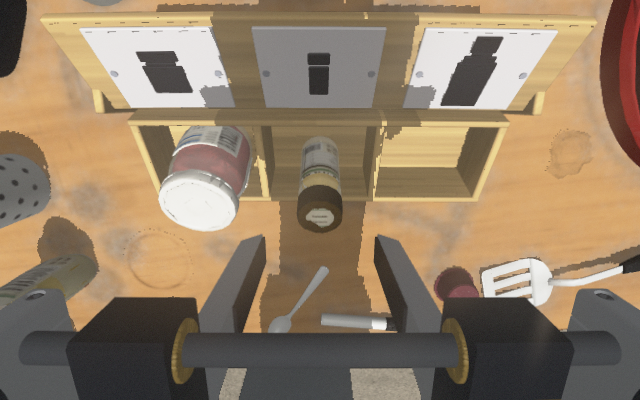

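The jar is upright in the middle slot at (320,185). Next the bottle.

Call:
play_rows:
  steps:
    - [-1.5, 0.8, 0, 0, 0.2]
    - [-2.5, 1.2, 0, 0, 0.2]
    - [-3, 1.5, 0, 0, 0.2]
    - [-3.2, 1.7, 0, 0, 0.2]
    - [-3.2, 1.7, 0, 0, 0.2]
    - [-3.2, 1.7, 0, 0, 0.2]
    - [-3.2, 1.7, 0, 0, 0.2]
    - [-3.2, 1.7, 0, 0, 0.2]
    - [-3.2, 1.7, 0, 0, 0.2]
    - [-3, 1.5, 0, 0, 0.2]
    - [-2.3, 1.1, 0, 0, 0.2]
    - [-1.5, 0.7, 0, 0, 0.2]
    - [0, 0, 0, -8, 0.2]
    - [0, 0, 0, -8, 0.2]
    - [0, 0, 0, -8, 0.2]
    - [0, 0, 0, -1, 0.2]
    - [0, 0, 0, 0, 0.2]

```text
time_s: 12.1
tool_pos: [459.5, 233.5, 234.9]
tool_rot: [0.807, -0.59, -0.0, 0.0]
force: [0.1, -0.9, -0.5]
gripper_width: 0.801
```

```bash
python3 - <<'E'
from plant import r
from h import *
st=r.sense();print(st['time_s'],st['tool_pos'],tyaw(st),delta(st,[501.6,230,176]),st['joints'])
c=r.calibration('wrist');im=r.grab_frame('wrist')
a=np.radians(18);th=np.linspace(0,2*np.pi,24)
for z,A,B in((182,25,25),(152,25,25),(10,41.5,25)):
    x,y=B*np.sin(th),A*np.cos(th)
    p=proj(c,np.c_[501.6+np.cos(a)*x-np.sin(a)*y,230+np.sin(a)*x+np.cos(a)*y,0*x+z])
    cv2.polylines(im,[np.int32(p)],True,(0,0,255),1)
cv2.imwrite('pics/w6.png',im)
E
```

```text
12.1 [459.51351723 233.5310878  234.92420308] -72.32965237142528 [ 1.61420198 -3.90955626  5.88793215] [-0.15967221  0.24278907 -0.42865732  1.86608173  0.11454584  1.05784285
 -1.89608558]
```

View pics/w6.png

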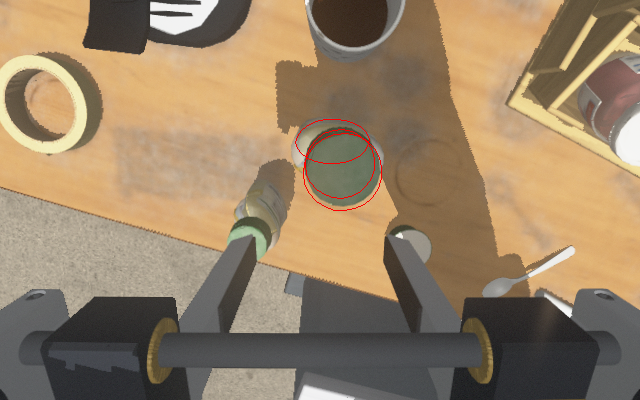

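```bash
python3 - <<'E'
import cv2
from plant import r
im=r.grab_frame('wrist')[100:230,270:410]; cv2.imwrite('pics/w6z.png',cv2.resize(im,None,fx=4.5,fy=4.5,interpolation=cv2.INTER_CUBIC))
E
```

```text
(no output)
```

View pics/w6z.png

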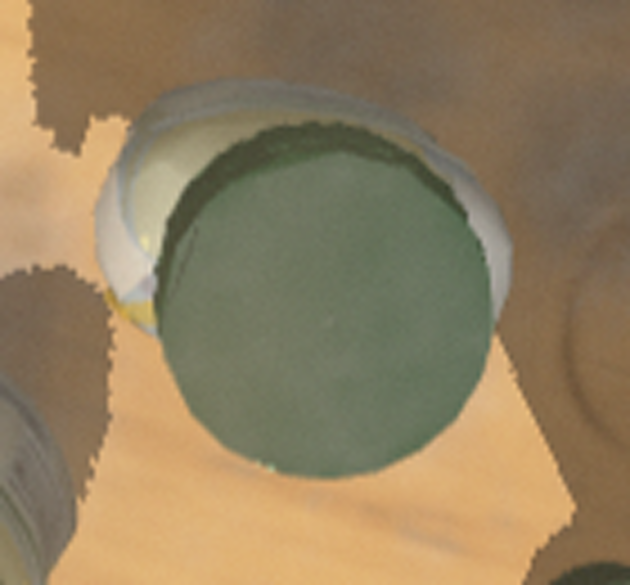

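```bash
python3 - <<'E'
from plant import r
from h import *
c=r.calibration('wrist')
P=atz(c,(342.7,169.8),182);print(P, delta(r.sense(),[P[0],P[1],176]))
im0=cv2.imread('pics/w6z.png')
th=np.linspace(0,2*np.pi,60)
out=[]
for deg in(2,10,18):
    im=im0.copy();a=np.radians(deg)
    for z in (5,50,95):
        for e in (2/2.6,):
            sg=lambda v:np.sign(v)*abs(v)**e
            x,y=25*sg(np.sin(th)),41.5*sg(np.cos(th))
            p=proj(c,np.c_[P[0]+np.cos(a)*x-np.sin(a)*y,P[1]+np.sin(a)*x+np.cos(a)*y,0*x+z])
            cv2.polylines(im,[np.int32((p-[270,100])*4.5)],True,(0,0,255),2)
    out.append(im[:450])
cv2.imwrite('pics/yaw.png',cv2.resize(cv2.hconcat(out),(800,int(800*450/(3*630)))))
E
```

```text
[504.05902109 230.66848746 182.        ] [ 1.61311652 -4.13532861  5.91171969]
```

View pics/yaw.png

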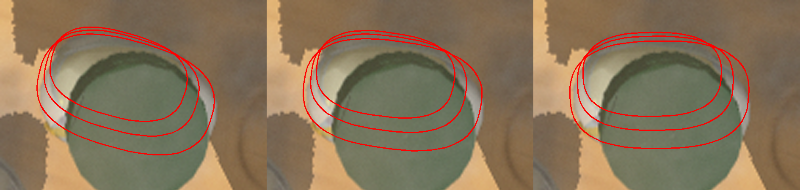

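Call:
play_rows:
  steps:
    - [0, 0, 0, 4.4, 0.2]
    - [0, 0, 0, 4.4, 0.2]
    - [0, 0, 0, 0, 0.2]

```text
time_s: 12.5
tool_pos: [460.0, 233.5, 235.4]
tool_rot: [0.759, -0.651, -0.0, 0.0]
force: [-0.1, 0.3, 1.2]
gripper_width: 0.802
```

```bash
python3 - <<'E'
from plant import r
from h import *
st=r.sense();print(st['time_s'],tyaw(st),delta(st,[503.6,230.4,175]))
E
```

```text
12.5 -81.16649499625811 [ 0.9784687  -4.26160542  6.03601794]
```

Call:
play_rows:
  steps:
    - [0.4, -1.5, 0, 0, 0.2]
    - [0.4, -1.7, 0, 0, 0.2]
    - [0.18, -1.06, 0, 0, 0.2]
    - [0, 0, 1, 0, 0.2]
    - [0, 0, 1.5, 0, 0.2]
    - [0, 0, 1.5, 0, 0.2]
    - [0, 0, 1.2, 0, 0.2]
    - [0, 0, 0.8, 0, 0.2]
    - [0, 0, 0, 0, 0.2]

```text
time_s: 13.4
tool_pos: [503.1, 230.4, 174.4]
tool_rot: [0.761, -0.649, -0.0, 0.001]
force: [0.5, -0.7, 0.7]
gripper_width: 0.8
```

```bash
python3 - <<'E'
from plant import r
from h import *
st=r.sense();print(st['time_s'],tyaw(st),st['force'],delta(st,[503.6,230.4,175]))
cv2.imwrite('pics/w7.png',r.grab_frame('wrist'))
E
```

```text
13.4 -80.94575198117914 [ 0.51069554 -0.74508519  0.72752487] [ 0.00627519 -0.04855983 -0.05937231]
```

View pics/w7.png

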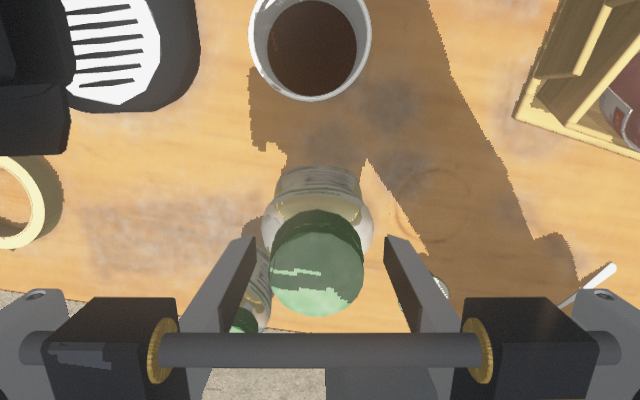

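The cap is centred at (318,265) and the bottle body squares up with the jaws. Gripping and lifting.

Call:
play_rows:
  steps:
    - [0, 0, 0, 0, 0.35]
    - [0, 0, 0, 0, 0.45]
    - [0, 0, 0, 0, 0.65]
    - [0, 0, 0, 0, 0.65]
    - [0, 0, 0, 0, 0.65]
    - [0, 0, 0, 0, 0.65]
    - [0, 0, -0.3, 0, 0.65]
    - [0, 0, -0.7, 0, 0.65]
    - [0, 0, -1, 0, 0.65]
    - [0, 0, 0, 0, 0.65]
  newtons: 20

```text
time_s: 14.45
tool_pos: [504.4, 230.8, 197.1]
tool_rot: [0.761, -0.649, 0.0, -0.001]
force: [-0.0, 0.5, -1.8]
gripper_width: 0.53
```

```bash
python3 - <<'E'
from plant import r
from h import *
st=r.sense();print(st['time_s'],tyaw(st),st['force'],st['gripper_width']*94,st['joints'])
cv2.imwrite('pics/s7.png',r.grab_frame('scene'))
E
```

```text
14.45 -80.96819709358446 [-0.04085189  0.51570389 -1.84615411] 49.80393570604705 [-0.17386086  0.35061245 -0.38110912  1.81644195  0.15258157  1.00118225
 -2.02943809]
```

View pics/s7.png

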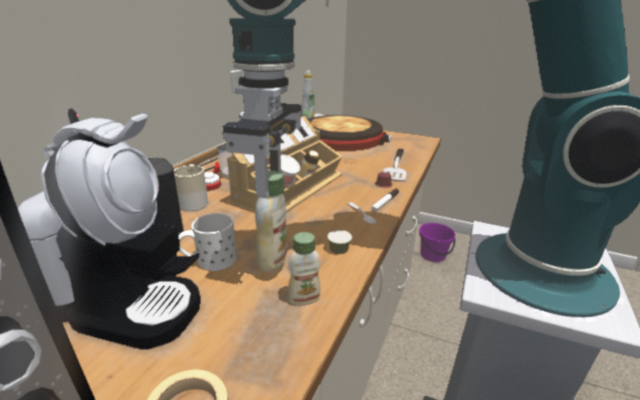

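Call:
play_rows:
  steps:
    - [0, 0, -1.5, 0, 0.65]
    - [0, 0, -2.2, 0, 0.65]
    - [0, 0, -2.5, 0, 0.65]
    - [0, 0, -2.5, 0, 0.65]
    - [0, 0, -2.5, 0, 0.65]
    - [0, 0, -1.8, 0, 0.65]
    - [0, 0, -1, 0, 0.65]
    - [0, 0, 0, 4, 0.65]
    - [0, 0, 0, 4.2, 0.65]
    - [0, 0, 0, 4.2, 0.65]
    - [0, 0, 0, 4, 0.65]
    - [0, 0, 0, 0, 0.65]

```text
time_s: 15.7
tool_pos: [503.6, 230.4, 334.8]
tool_rot: [-0.66, 0.751, 0.0, -0.0]
force: [-0.4, 0.4, -2.7]
gripper_width: 0.53
```

```bash
cat >> h.py <<'E'
def slotb(x,y,z):
    "slot_bottle frame -> world"
    c,s=np.cos(q[2]),np.sin(q[2]); y=y-108
    return np.array([q[0]+c*x-s*y,q[1]+s*x+c*y,36+z])
def w2sb(P):
    c,s=np.cos(q[2]),np.sin(q[2]); d=np.array(P)-[q[0],q[1],36]
    return np.array([c*d[0]+s*d[1],-s*d[0]+c*d[1]+108,d[2]])
E
python3 - <<'E'
from plant import r
from h import *
st=r.sense();print(st['time_s'],st['tool_pos'],tyaw(st),st['force'],st['gripper_width']*94,delta(st,slotb(-19,0,200)))
E
```

```text
15.7 [503.5900189  230.38599758 334.81994498] -97.43776599390348 [-0.44185795  0.39687155 -2.66634501] 49.83012100103423 [ 44.00017248 -15.91451057   9.88937344]
```

Call:
play_rows:
  steps:
    - [1.5, -0.55, 0, 0, 0.65]
    - [2.5, -0.9, 0, 0, 0.65]
    - [3, -1.08, 0, 0, 0.65]
    - [3, -1.08, 0, 0, 0.65]
    - [3, -1.08, 0, 0, 0.65]
    - [3, -1.08, 0, 0, 0.65]
    - [3, -1.08, 0, 0, 0.65]
    - [3, -1.08, 0, 0, 0.65]
    - [3, -1.08, 0, 0, 0.65]
    - [3, -1.08, 0, 0, 0.65]
    - [3, -1.08, 0, 0, 0.65]
    - [3, -1.08, 0, 0, 0.65]
    - [3, -1.08, 0, 0, 0.65]
    - [3, -1.08, 0, 0, 0.65]
    - [2.5, -0.9, 0, 0, 0.65]
    - [1.5, -0.55, 0, 0, 0.65]
    - [0, 0, 0, 0, 0.65]
    - [0, 0, 0, 0, 0.65]

```text
time_s: 17.5
tool_pos: [604.7, -225.4, 335.0]
tool_rot: [-0.661, 0.751, 0.0, 0.0]
force: [-0.5, 0.3, -3.5]
gripper_width: 0.531
```

```bash
python3 - <<'E'
from plant import r
from h import *
st=r.sense();print(st['time_s'],st['tool_pos'],tyaw(st),w2sb(st['tool_pos']),st['force'],st['gripper_width']*94,delta(st,slotb(-19,0,200)))
cv2.imwrite('pics/w8.png',r.grab_frame('wrist'));cv2.imwrite('pics/t8.png',r.grab_frame('top'));cv2.imwrite('pics/s8.png',r.grab_frame('scene'))
a=cv2.imread('pics/t8.png')[80:280,260:560];b=cv2.imread('pics/s8.png')[50:250,190:390]
cv2.imwrite('pics/ts8.png',cv2.resize(cv2.hconcat([a,b]),(800,320)))
E
```

```text
17.5 [ 604.7138088  -225.37938409  335.04594843] -97.28546471208732 [-18.78130295   1.20842719 299.04594843] [-0.50152932  0.30151946 -3.54755883] 49.920017267893144 [0.12804307 0.01537143 9.90451659]
```

View pics/w8.png

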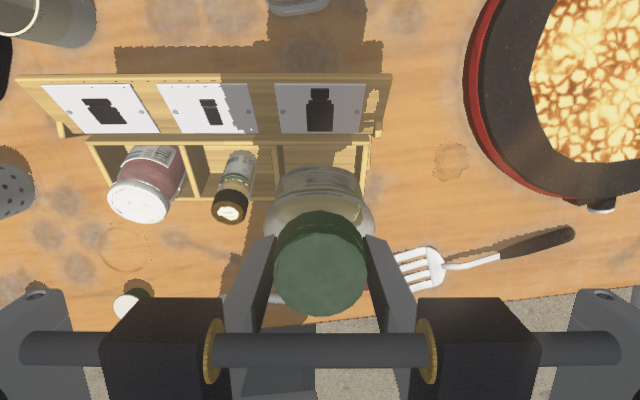

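View pics/ts8.png

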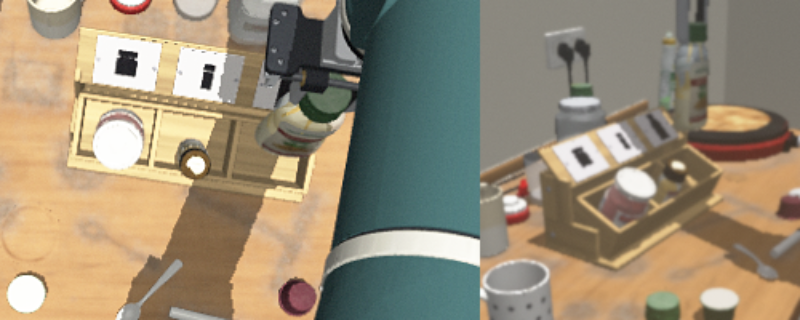

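Call:
play_rows:
  steps:
    - [0.1, 0, 1, 0, 0.65]
    - [0, 0, 1.5, 0, 0.65]
    - [0, 0, 1.5, 0, 0.65]
    - [0, 0, 0.8, 0, 0.65]
    - [0, 0, 0, 0, 0.65]

```text
time_s: 18.15
tool_pos: [603.9, -227.0, 285.5]
tool_rot: [-0.66, 0.751, 0.001, -0.001]
force: [0.2, -0.4, -3.6]
gripper_width: 0.53
```

```bash
python3 - <<'E'
from plant import r
from h import *
st=r.sense();print(st['time_s'],tyaw(st),w2sb(st['tool_pos']),st['force'],st['gripper_width']*94)
c=r.calibration('wrist');im=r.grab_frame('wrist')
pts=[slot2w(u,v,55,-108) for u,v in((-40,-50),(-40,50),(40,50),(40,-50))]
cv2.polylines(im,[np.int32(proj(c,pts))],True,(0,0,255),1)
b=w2sb(st['tool_pos'])
pts=[slotb(b[0]+x,b[1]+y,b[2]-170) for x,y in((-25,-41),(-25,41),(25,41),(25,-41))]
cv2.polylines(im,[np.int32(proj(c,pts))],True,(255,0,0),1)
cv2.imwrite('pics/w9.png',im)
E
```

```text
18.15 -97.36018741568246 [-19.34574963  -0.48866376 249.54440199] [ 0.21214335 -0.44324094 -3.56960489] 49.81286999974125
```

View pics/w9.png

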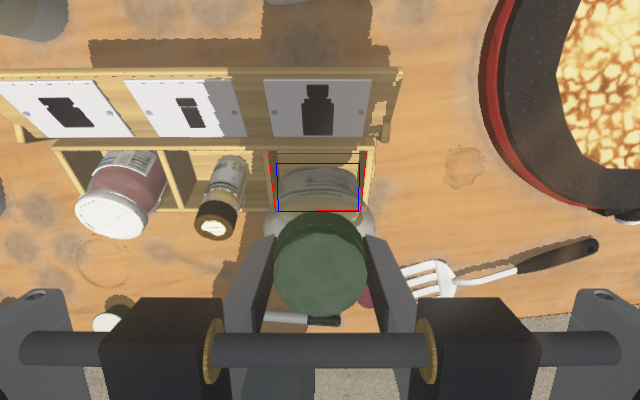

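Call:
play_rows:
  steps:
    - [0.15, 0, 0.8, 0, 0.65]
    - [0, 0, 1.2, 0, 0.65]
    - [0, 0, 1.2, 0, 0.65]
    - [0, 0, 1.2, 0, 0.65]
    - [0, 0, 1.0, 0, 0.65]
    - [0, 0, 0.6, 0, 0.65]
    - [0, 0, 0.3, 0, 0.65]
    - [0, 0, 0, 0, 0.65]

```text
time_s: 19.0
tool_pos: [604.3, -228.7, 224.1]
tool_rot: [-0.66, 0.751, 0.0, -0.0]
force: [0.1, 0.0, -3.3]
gripper_width: 0.531
```

```bash
python3 - <<'E'
from plant import r
from h import *
st=r.sense();print(st['time_s'],tyaw(st),w2sb(st['tool_pos']),st['force'],st['gripper_width']*94)
cv2.imwrite('pics/w10.png',r.grab_frame('wrist'))
E
```

```text
19.0 -97.36704352890779 [-18.77414974  -2.11443182 188.14487355] [ 0.05164088  0.02049302 -3.31698394] 49.95085623022698
```

View pics/w10.png

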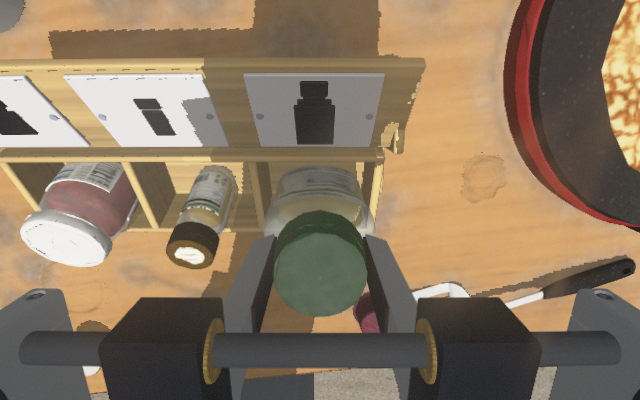

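Call:
play_rows:
  steps:
    - [0, 0, 0.4, 0, 0.65]
    - [0, 0, 0.3, 0, 0.65]
    - [0, 0, 0.1, 0, 0.65]
    - [0, 0, 0, 0, 0.65]
  newtons: 14

```text
time_s: 19.45
tool_pos: [604.3, -228.6, 216.3]
tool_rot: [-0.66, 0.751, 0.0, -0.0]
force: [-0.1, -0.2, -2.7]
gripper_width: 0.532
```

Call:
play_rows:
  steps:
    - [0, 0, 0.1, 0, 0.65]
    - [0, 0, 0.1, 0, 0.65]
    - [0, 0, 0, 0, 0.65]

```text
time_s: 19.75
tool_pos: [604.3, -228.7, 214.3]
tool_rot: [-0.66, 0.751, 0.0, -0.0]
force: [-0.2, -0.5, -3.1]
gripper_width: 0.531
```

Call:
play_rows:
  steps:
    - [0, 0, 0.1, 0, 0.65]
    - [0, 0, 0.1, 0, 0.65]
    - [0, 0, 0, 0, 0.65]

```text
time_s: 20.05
tool_pos: [604.3, -228.7, 212.2]
tool_rot: [-0.66, 0.751, 0.0, -0.0]
force: [-0.3, 0.3, -2.9]
gripper_width: 0.532
```

Call:
play_rows:
  steps:
    - [0, 0, 0.1, 0, 0.65]
    - [0, 0, 0.1, 0, 0.65]
    - [0, 0, 0, 0, 0.65]

```text
time_s: 20.35
tool_pos: [604.9, -228.8, 211.4]
tool_rot: [-0.66, 0.751, -0.001, 0.0]
force: [-1.0, 0.9, 7.8]
gripper_width: 0.53
```

```bash
python3 - <<'E'
import numpy as np
h=168.4;pv=None
for d in np.arange(0,25.1,2.5):
    t=np.radians(d);e=np.interp(d,[0,7.5,25],[6,8.5,9])
    p=np.array([e-25*np.cos(t)-h*np.sin(t),.467*e-25*np.sin(t)+h*np.cos(t)])
    print(d,p.round(1),None if pv is None else (-(p-pv)/10).round(2)); pv=p
from plant import r
from h import w2sb
print(w2sb(r.sense()['tool_pos']))
E
```

```text
0.0 [-19.  171.2] None
2.5 [-25.5 170.3] [0.65 0.09]
5.0 [-31.9 169.2] [0.64 0.12]
7.5 [-38.3 167.7] [0.64 0.15]
10.0 [-45.3 165.5] [0.7  0.22]
12.5 [-52.2 163. ] [0.69 0.25]
15.0 [-59.  160.3] [0.68 0.28]
17.5 [-65.7 157.2] [0.67 0.31]
20.0 [-72.2 153.8] [0.65 0.34]
22.5 [-78.6 150.2] [0.64 0.36]
25.0 [-84.8 146.3] [0.62 0.39]
[-18.16595692  -2.16831292 175.44216827]
```

Call:
play_rows:
  steps:
    - [0, 0.33, 0.03, 0, 0.65]
    - [0, 0.32, 0.03, 0, 0.65]
    - [0, 0.32, 0.03, 0, 0.65]
    - [0, 0.32, 0.03, 0, 0.65]
    - [0, 0, 0, 0, 0.65]
  newtons: 10

```text
time_s: 20.85
tool_pos: [591.1, -227.0, 209.2]
tool_rot: [-0.66, 0.751, 0.0, -0.0]
force: [0.7, 2.0, 1.2]
gripper_width: 0.53
```

```bash
python3 - <<'E'
from plant import r
from h import *
st=r.sense();print(st['time_s'],tyaw(st),w2sb(st['tool_pos']),st['force'],st['gripper_width']*94)
cv2.imwrite('pics/w11.png',r.grab_frame('wrist'));cv2.imwrite('pics/s11.png',cv2.resize(r.grab_frame('scene')[50:210,220:400],None,fx=4,fy=4,interpolation=cv2.INTER_CUBIC)[:600])
E
```

```text
20.85 -97.37362764848119 [-32.05612507  -2.10233522 173.1844287 ] [0.65510681 1.98741349 1.20330585] 49.78202410975468
```

View pics/s11.png

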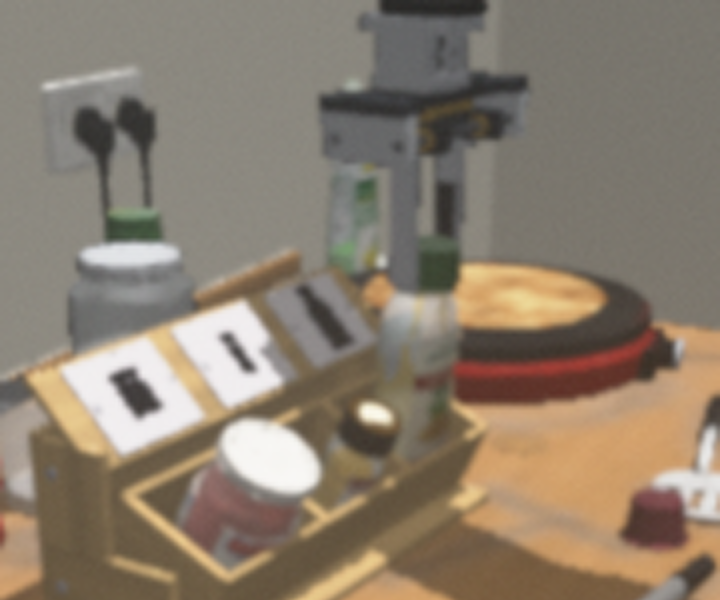

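View pics/w11.png

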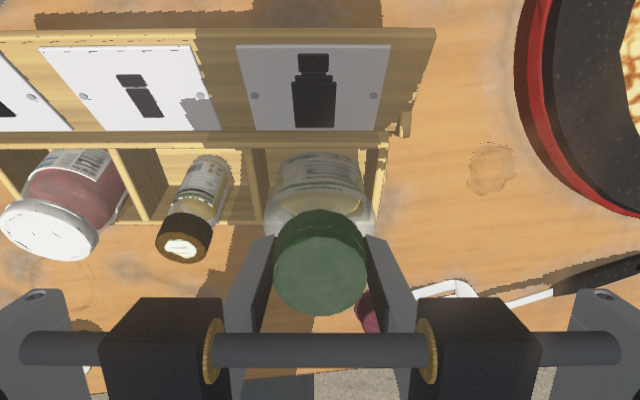

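Forces stay low and the bottle is beginning to tilt in the grip. I'll continue along the arc.

Call:
play_rows:
  steps:
    - [0, 0.32, 0.07, 0, 0.65]
    - [0, 0.32, 0.07, 0, 0.65]
    - [0, 0.34, 0.1, 0, 0.65]
    - [0, 0.34, 0.1, 0, 0.65]
    - [0, 0.34, 0.12, 0, 0.65]
    - [0, 0.34, 0.12, 0, 0.65]
    - [0, 0, 0, 0, 0.65]

```text
time_s: 21.65
tool_pos: [571.1, -224.5, 203.2]
tool_rot: [-0.66, 0.751, 0.0, -0.0]
force: [-0.4, 0.9, 0.6]
gripper_width: 0.532
```

```bash
python3 - <<'E'
from plant import r
from h import *
st=r.sense();print(st['time_s'],tyaw(st),w2sb(st['tool_pos']),st['force'],st['gripper_width']*94)
cv2.imwrite('pics/w12.png',r.grab_frame('wrist'))
E
```

```text
21.65 -97.37613711201337 [-52.21401669  -2.08350572 167.23679707] [-0.38801162  0.89007314  0.6410616 ] 50.0476358773454
```

View pics/w12.png

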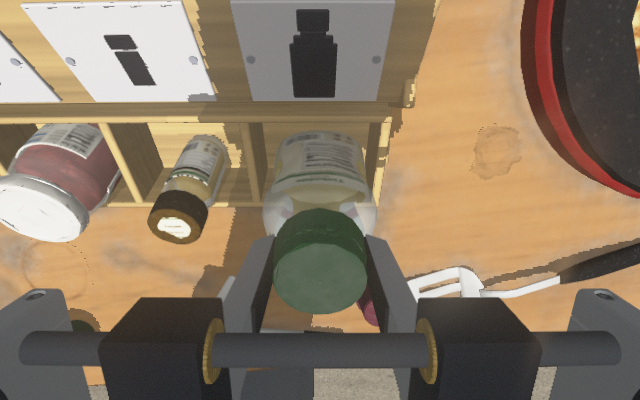

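Call:
play_rows:
  steps:
    - [0, 0.34, 0.12, 0, 0.65]
    - [0, 0.34, 0.12, 0, 0.65]
    - [0, 0.33, 0.14, 0, 0.65]
    - [0, 0.33, 0.14, 0, 0.65]
    - [0, 0.32, 0.15, 0, 0.65]
    - [0, 0.32, 0.15, 0, 0.65]
    - [0, 0, 0, 0, 0.65]

```text
time_s: 22.4
tool_pos: [551.6, -221.9, 194.9]
tool_rot: [-0.66, 0.751, 0.0, -0.0]
force: [1.3, 0.1, -2.2]
gripper_width: 0.529
```

```bash
python3 - <<'E'
from plant import r
from h import *
st=r.sense();print(st['time_s'],w2sb(st['tool_pos']),st['force'],st['gripper_width']*94)
E
```

```text
22.4 [-71.93983037  -1.96424808 158.94462146] [ 1.26750661  0.07686673 -2.19216935] 49.72365208241909
```

Call:
play_rows:
  steps:
    - [0, 0.32, 0.19, 0, 0.65]
    - [0, 0.32, 0.19, 0, 0.65]
    - [0, 0.25, 0.18, 0, 0.65]
    - [0, 0, 0, 0, 0.65]

```text
time_s: 22.8
tool_pos: [542.8, -220.8, 189.5]
tool_rot: [-0.66, 0.751, 0.0, -0.0]
force: [-2.9, 1.9, 3.2]
gripper_width: 0.534
```

```bash
python3 - <<'E'
from plant import r
from h import *
st=r.sense();print(st['time_s'],w2sb(st['tool_pos']),st['force'],st['gripper_width']*94)
cv2.imwrite('pics/w13.png',r.grab_frame('wrist'));cv2.imwrite('pics/s13.png',cv2.resize(r.grab_frame('scene')[80:210,220:400],None,fx=4,fy=4,interpolation=cv2.INTER_CUBIC))
E
```

```text
22.8 [-80.81914093  -1.96778791 153.51658104] [-2.92092744  1.88844489  3.16517962] 50.226846266851986
```

View pics/w13.png

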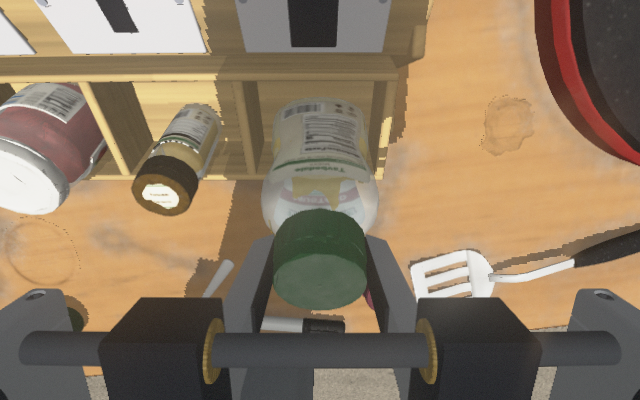

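View pics/s13.png

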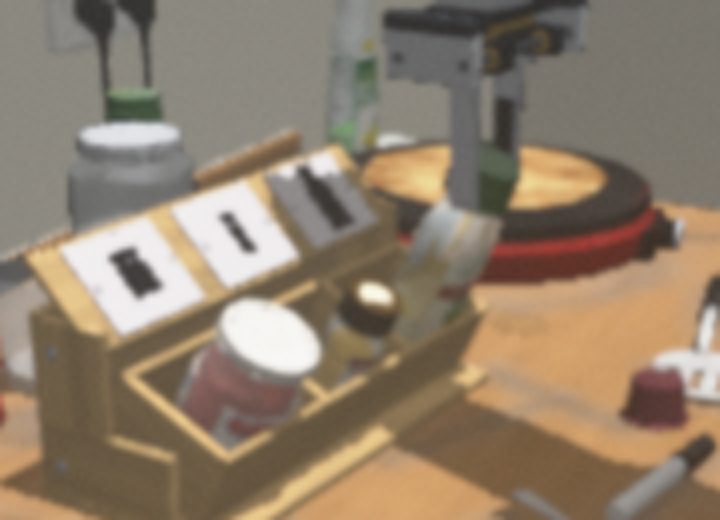

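Call:
play_rows:
  steps:
    - [0, 0.2, 0.1, 0, 0.65]
    - [0, 0.1, 0.06, 0, 0.65]
    - [0, 0, 0, 0, 0.65]

```text
time_s: 23.2
tool_pos: [540.2, -220.4, 187.9]
tool_rot: [-0.66, 0.751, 0.0, -0.0]
force: [-1.8, -0.4, 1.1]
gripper_width: 0.529
```

```bash
python3 - <<'E'
from plant import r
from h import *
st=r.sense();print(st['time_s'],w2sb(st['tool_pos']),st['force'],st['gripper_width']*94)
E
```

```text
23.2 [-83.42705743  -1.90942176 151.887695  ] [-1.76769305 -0.37955281  1.14414147] 49.73301014560853
```

Call:
play_rows:
  steps:
    - [0, 0.1, 0.08, 0, 0.65]
    - [0, 0.1, 0.08, 0, 0.65]
    - [0, 0, 0, 0, 0.65]
  newtons: 8

```text
time_s: 23.5
tool_pos: [538.7, -220.2, 186.8]
tool_rot: [-0.66, 0.751, -0.0, 0.0]
force: [-0.8, 1.0, 6.5]
gripper_width: 0.531
```

```bash
python3 - <<'E'
from plant import r
from h import *
st=r.sense();print(st['time_s'],w2sb(st['tool_pos']),st['force'],st['gripper_width']*94)
E
```

```text
23.5 [-84.92811609  -1.85418999 150.8490725 ] [-0.75925956  1.04133865  6.51609944] 49.868071314224686
```

Call:
play_rows:
  steps:
    - [0, 0, 0, 0, 0.65]
    - [0, 0, 0, 0, 0.65]
    - [0, 0, 0, 0, 0.46]
    - [0, 0, 0, 0, 0.44]
    - [0, 0, 0, 0, 0.4]
    - [0, 0, 0, 0, 0.35]
    - [0, 0, 0, 0, 0.25]
    - [0, 0, 0, 0, 0.2]
    - [0, 0, 0, 0, 0.2]
  newtons: 3

```text
time_s: 24.4
tool_pos: [538.3, -220.1, 186.4]
tool_rot: [-0.66, 0.751, 0.0, -0.0]
force: [0.3, 0.4, 0.7]
gripper_width: 0.798
```

```bash
python3 - <<'E'
from plant import r
from h import *
st=r.sense();print(st['time_s'],w2sb(st['tool_pos']),st['force'],st['gripper_width']*94)
cv2.imwrite('pics/w14.png',r.grab_frame('wrist'))
E
```

```text
24.4 [-85.34060515  -1.8876233  150.41743294] [0.30739943 0.44689691 0.67585983] 74.96756437766594
```

View pics/w14.png

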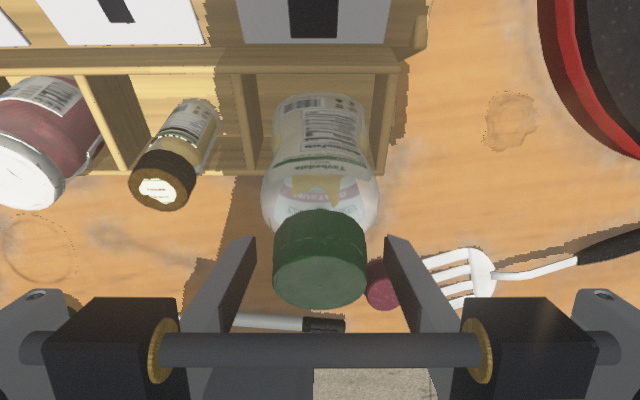

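The bottle stayed put on release. Retreating upwards and back for clear views.

Call:
play_rows:
  steps:
    - [0, 0, -0.8, 0, 0.2]
    - [0, 0, -1.5, 0, 0.2]
    - [0, 0, -2.5, 0, 0.2]
    - [0, 0, -3, 0, 0.2]
    - [0, 0, -3, 0, 0.2]
    - [1, 0.5, -1, 0, 0.2]
    - [2.5, 0.5, 0, 0, 0.2]
    - [3, 0.5, 0, 0, 0.2]
    - [3, 0.5, 0, 0, 0.2]
    - [3, 0.5, 0, 0, 0.2]
    - [3, 0.5, 0, 0, 0.2]
    - [3, 0.5, 0, 0, 0.2]
    - [3, 0.5, 0, 0, 0.2]
    - [2, 0.5, 0, 0, 0.2]
    - [1, 0, 0, 0, 0.2]
    - [0, 0, 0, 0, 0.2]
    - [0, 0, 0, 0, 0.2]
    - [0, 0, 0, 0, 0.2]

```text
time_s: 26.25
tool_pos: [463.0, -456.1, 304.5]
tool_rot: [-0.661, 0.751, 0.0, 0.0]
force: [-0.5, 0.7, -0.6]
gripper_width: 0.8
```

```bash
python3 - <<'E'
from plant import r
from h import *
st=r.sense();print(st['time_s'],st['tool_pos'],st['force'])
a=r.grab_frame('top');b=r.grab_frame('scene');t=r.calibration('top');s=r.calibration('scene')
a0,b0=a.copy(),b.copy()
for c,im in((t,a),(s,b)):
    # expected seated: bottle u=-15, jar u=-20.5
    for u,v,w,y0,rad in((-15,-2,182,-108,25),(-15,-2,152,-108,25),(-20,0,105,0,20.5)):
        th=np.linspace(0,2*np.pi,30); 
        p=proj(c,[slot2w(u+rad*np.cos(k),v+rad*np.sin(k),w,y0) for k in th]); cv2.polylines(im,[np.int32(p*16)],True,(0,0,255),1,shift=4)
z=lambda im,x,y:cv2.resize(im[y:y+150,x:x+200],(800,600),interpolation=cv2.INTER_CUBIC)
cv2.imwrite('pics/t15.png',z(a,295,80));cv2.imwrite('pics/s15.png',z(b,200,80));cv2.imwrite('pics/tfull.png',a0)
E
```

```text
26.25 [ 463.01953048 -456.1427246   304.53537695] [-0.49751408  0.72049345 -0.60039911]
```

View pics/t15.png

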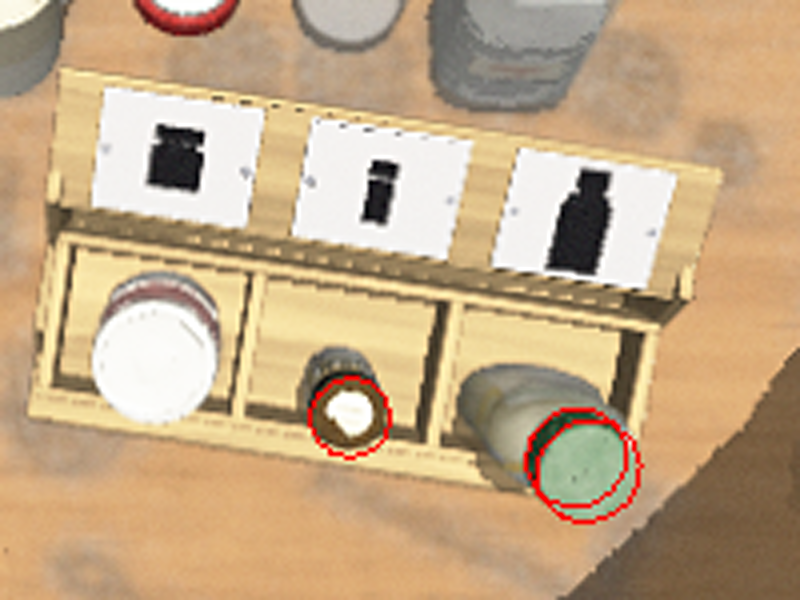

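View pics/s15.png

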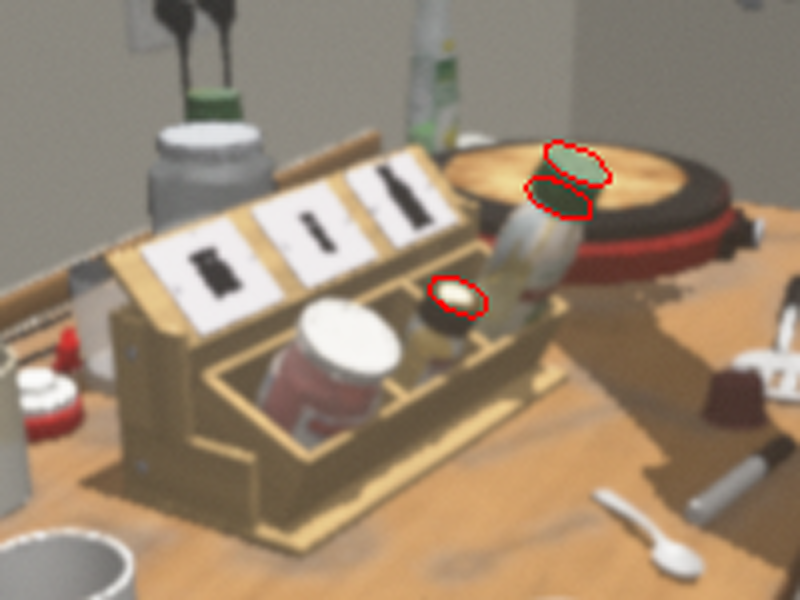

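View pics/tfull.png

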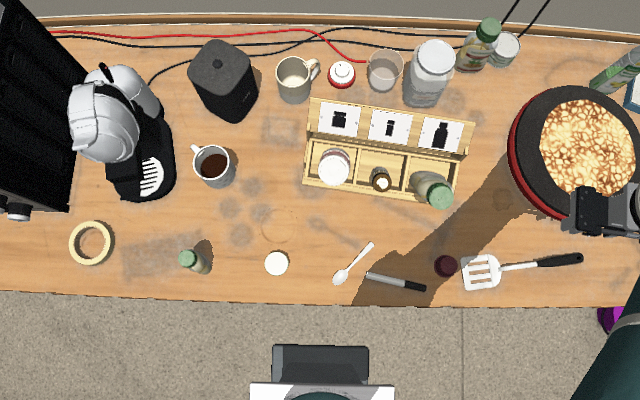

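The pictures show both things where a properly seated pose predicts: the jar's cap at (382,183) in the top view and the bottle's cap at (440,195). The bystanders are at the same pixels as at the start.

```bash
python3 - <<'E'
from plant import r
print(r.sense()['time_s'],r.close_job())
E
```

```text
the job is handed in; nothing more can be done
26.35 None
```

The spice jar is now in its own middle slot and the larger sauce bottle is back in its own right-hand slot. I handed the job in at 26.35 s, within the 58 s limit.

- **Spice jar:** I gripped it as it leaned, carried it over and pressed it gently onto the slot floor. The highest reading after a lowering step was 19 N. I then let it go.
- **Sauce bottle:** I lifted it by the cap, set its back edge on the slot floor, and eased the top forward so it turned in a light grip to the slot's 25° lean. Readings after each step stayed below about 8 N. It did not move when released.
- **Last checks:** In the top and scene pictures the caps of both lie on the outlines predicted for standing on the slot floors. The jam jar, mug, spoon, capsules and smaller bottle look to be where they started, and the gripper was well clear. No last check failed.
- **Disagreement:** My first estimate of the bottle's turn on the worktop was 18°. The wrist camera showed about 9–10°, so I used 9° and the bottle fitted the slot.

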